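# Set the extraction shutter to the orange mark and start the fan

## Task

With the fingertips, push the shutter lever of the fume-extraction inlet around its arc until its pointer arm lies over the middle of the orange mark. Then press the green fan button right down and let it spring back, leaving the lever on the orange mark. Only push and press: do not pinch the lever handle, do not press the button before the lever is set, and leave the blue knob, the small light-blue fitting and the green clip where they are.

Things in the scene. Friction and masses are not known exactly. Their poses are not given: they have to be found in the camera images.
- inlet: fume-extraction inlet fixed on the bench: grey drum 164 mm across with an aluminium scale flange on top (190 mm across, its top 45 mm above the bench) and a horizontal hose spigot reaching 130 mm from the axis along the inlet's -x. Origin on the drum's axis at bench level, z up; x points from the axis to the middle of the scale, y to the left of it
- lever (a joint): angle in rad of the lever about the drum's vertical axis: 0 when the lever points along the inlet's x, positive anticlockwise seen from above (toward the inlet's +y); stops at -1.05 and +1.05. It turns with steady friction of about 1.5 N at the handle and stays where it is left
- pointer (a point): point on top of the lever's straight black arm, 75 mm from the drum's axis, 56 mm above the bench; x points outward along the arm, y across it to the left, z up. The arm is 5 mm wide, is the pointer, and runs over the scale 51 to 56 mm above the bench, clear of the marks
- handle (a point): middle of the upright handle at the lever's outer end, 127 mm from the drum's axis (outside the flange) and 61 mm above the bench; same axes as the pointer. The handle is 20 mm long radially, 18 mm wide over its two red side pads, and stands from 35 to 87 mm above the bench with free air below; a finger beside it pushes it round
- pad_left: red pad on the left side of the handle (lever's +y side), 16 x 5 x 44 mm, origin at its centre
- pad_right: red pad on the right side of the handle (lever's -y side), 16 x 5 x 44 mm, origin at its centre
- mark_orange: orange round magnet 12 mm across, 3 mm thick, fixed on the flange to the left or to the right of the lever, 60 to 85 mm from the axis: the setting wanted. Origin at the centre of its underside, 45 mm above the bench
- mark_blue: blue round magnet of the same size, fixed on the flange on the other side of the lever: another setting, not wanted. Origin at the centre of its underside
- fan_top (a point): centre of the top of the green fan push button, 28 mm across, 22 mm above the bench when up, in a round black housing (44 mm across, 12 mm high) fixed on the bench to the right of the inlet (its -y side); it is pressed straight down
- fan (a joint): travel of the fan button in m: 0 up, 0.006 fully down; a spring returns it, 5 N when fully down
- knob: loose blue marbled moulded knob, 38 mm across, 21 mm high, left of the inlet; origin at the centre of its underside
- fitting: loose small light-blue moulded fitting, 17 x 28 x 17 mm, right of the inlet; origin at the centre of its underside
- clip: loose bright green printed clip, 32 x 45 x 40 mm, on the robot's side of the inlet; origin at the centre of its underside
There are look-alikes about, which are no part of the job. There is more than one size of the part that bears fan_top; the job needs the middle-sized.

How it is judged:
By the outcome, as a careful person would: the job done as asked, in the order asked, and still so for the second after the job is handed in, with the robot touching nothing.
It also fails if it takes over 58 s, if anything falls off the work surface, if the arm or the gripper's body presses on something with over 40 N, if the wrist force passes 120 N, or if a joint passes its speed limit or range.

## Robot

A 6-joint arm with a two-finger parallel gripper is mounted at the origin on the work surface; the furniture and walls round the work are solid. World frame = base frame: x ahead of the robot, y to its left, z up, the work surface at z = 0. Lengths are in mm, angles in rad, forces in N, time in s.
With the tool pointing down it reaches from about 350 to 875 mm from the base axis. Payload 4.2 kg.
Tool frame: the origin (TCP) lies at the very end of the fingers, on their centre line; the grasp point (between the pads) lies 19 mm behind it; z points along the fingers, y is the direction in which the jaws open and shut (so a half turn about z gives the same grasp; the last joint's range is limited). The gripper opens to 85 mm and grips with 20 to 120 N. Pads are 22 mm wide; open, the fingers measure 114 mm over their backs; the gripper's body (76 mm by 85 mm) begins 54 mm behind the grasp point. The pads swing forward as they close: fully open they stand 13 mm farther back than shut.
Start: joints at [1.6, 0.385, 0.008, 0, -1.194, -0.259], TCP at [142.333, 608.556, 231.312] pointing down, gripper open.
Joint ranges: [-3.14, 3.14], [-1.21, 2.06], [-1.07, 1.41], [-3.16, 2.05], [-2.99, -0.16], [-3.1, 3.1]. Speed limits (rad/s): [2.79, 2.79, 3.14, 3.14, 3.14, 3.14].

## Interface

Orientations are given as a unit quaternion [x, y, z, w].
In Python, from bench import arm, optics, job gives the robot as it stands.
- The arm moves only by the tool send_rows, never from a script. Its argument "steps" is a list that holds one entry, the list of rows, each a list of 5 numbers: the shift along the tool's x, y, z in cm, then the turn about the tool's z in rad, then the opening, from 0 (shut) to 1 (fully open). A call has 1 to 10 rows; each row shifts and turns the pose as measured when the row begins, along the tool's axes as they then stand; what a row does not reach is not made up. A row lasts 1/12 s, in which the tool goes at most 41.7 mm and 7.16 degrees, less where a joint would pass 70% of its speed; a pose out of reach is approached as far as the arm can. A call with a gripper value outside its range is refused whole. The fingers move at their own pace and stop on an object; the grip force is fixed at half the most. Time passes only in rows, so rows that do not move let the fingers close. It gives the time, the measured TCP pose, the force and the opening at its end, in the units of the state.
- arm.read_state(): the state, without advancing time (a new reading comes with each control period).
- optics.get_image(name): name is "scene" or "top"; returns (picture, depth): 420x560x3 uint8, blue, green, red; 420x560 float32, mm along the optical axis (not along the pixel's ray), 0 where there is no reading.
- optics.get_calibration(name): a dict with "K" (3x3 intrinsics, pixels), "rvec" (rotation vector, rad) and "tvec" (3), from world to camera coordinates, as OpenCV has them. Camera axes: x right, y down, z forward; pixel columns grow to the right and rows downward; lengths in mm; the calibration is good to about 2 mm. A picture is of the moment at which its call begins. get_calibration takes no time and is no camera call.
- job.job_done(): hands the job in, once; it reports no verdict.
The state is a dict: "clock": time; "joints": joint angles; "joint_vel": joint speeds; "joint_efforts": joint torques, N m; "position": TCP position; "ee_rot": TCP orientation; "contact_force": force on the tool from outside, world axes, zero at the start; "wrist_torque": the same for the moment, N m; "gripper_width": finger opening in mm.
Only numpy, scipy, OpenCV 4.12 (cv2) and the standard library are available. Lean on these libraries where they do the work, as an engineer would, in place of code of your own. Each camera call takes 0.05 s, during which the arm holds its last target. There are 200 camera calls.

## Working session

There is one attempt and no reset: what is moved stays moved. The work goes in short steps, Python scripts to look and compute and a tool call to move; the robot and the scene stay as the last step left them, time stands still between calls to the robot, and variables do not carry over. Pictures are saved under pics/ and viewed, about 8 in all and at most 12, crops included, and the job is handed in when it is done.

Besides the shell and the picture viewer there is one more tool, called after "Emit:" by a JSON object that holds its "api" and its "payload", one argument or row to a line. send_rows: Moves the arm, as the interface text tells. Its arguments: {"type":"object","properties":{"steps":{"type":"array","items":{"type":"array","items":{"type":"array","items":{"type":"number"}}}}},"required":["steps"]}

```bash
mkdir -p pics; cat > h.py <<'E'
import numpy as np, cv2
from bench import arm, optics, job
def grab(n):
    p,d=optics.get_image(n); np.savez(f'{n}.npz',p=p,d=d); return p,d
def pt(n,u,v,d=None,z=None):
    c=optics.get_calibration(n);K=np.array(c['K'],float);R=cv2.Rodrigues(np.array(c['rvec'],float))[0];t=np.array(c['tvec'],float).ravel()
    r=np.linalg.inv(K)@[u,v,1]
    o=-R.T@t; w=R.T@r
    if z is not None: return o+w*(z-o[2])/w[2]
    return o+w*d
def proj(n,P):
    c=optics.get_calibration(n);return cv2.projectPoints(np.array(P,float).reshape(-1,1,3),np.array(c['rvec'],float),np.array(c['tvec'],float),np.array(c['K'],float),None)[0].reshape(-1,2)
E
python3 - <<'E'
from h import *
for n in('scene','top'):
    p,d=grab(n); cv2.imwrite(f'pics/{n}1.png',cv2.resize(p,(800,600)))
print(arm.read_state())
E
```

```text
{'clock': 0.1, 'joints': array([ 1.59960024e+00,  3.85481071e-01,  6.73999509e-03, -4.47670528e-04,
       -1.19399804e+00, -2.58608376e-01]), 'joint_vel': array([-0.00067502, -0.00232115,  0.00279401,  0.00103997, -0.00026344,
        0.00079533]), 'joint_efforts': array([-1.60452928e-04, -3.93318415e+01,  1.88930869e+01,  4.19785157e+00,
       -2.54712308e-03,  4.71419511e-06]), 'position': array([142.2230843 , 608.05602183, 230.31943691]), 'ee_rot': array([ 9.93396039e-01, -1.14731524e-01, -6.67922990e-05,  9.91178879e-04]), 'contact_force': array([ 0.33709077, -0.31609675,  0.39352402]), 'wrist_torque': array([-0.02000293,  0.05700088, -0.01353408]), 'gripper_width': 85.04918095292864}
```

View pics/top1.png

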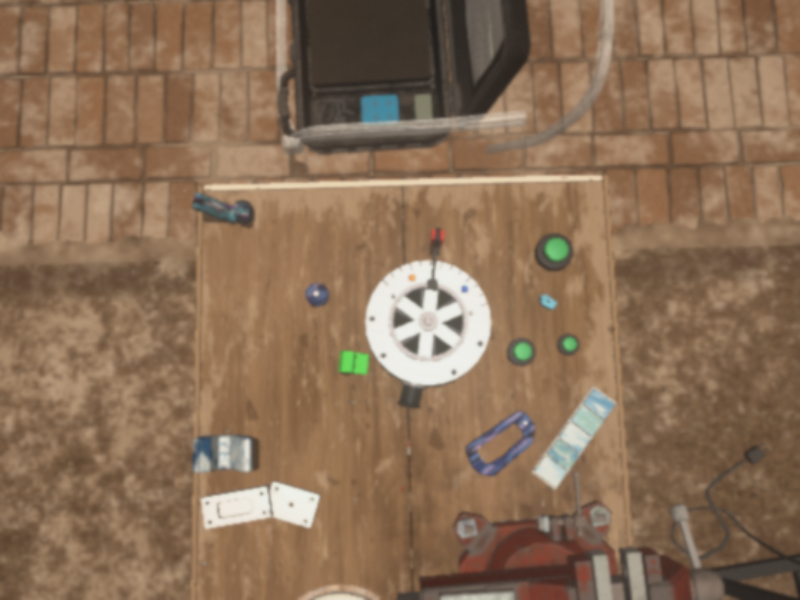

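View pics/scene1.png

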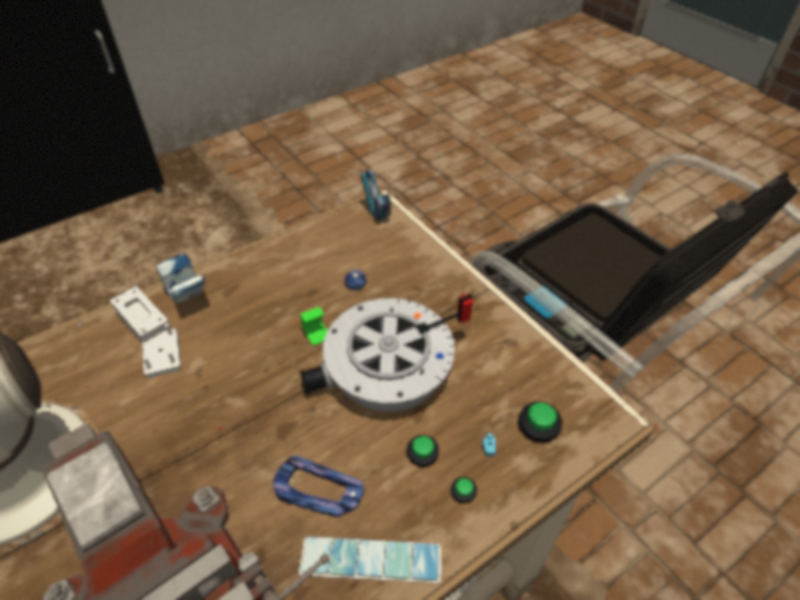

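The top view shows the orange mark at (412,278), the lever handle at (436,237), the drum axis at (428,321) and the blue mark at (464,289). The three green buttons are at (554,250) big, (521,351) middle and (568,344) small.

```bash
python3 - <<'E'
from h import *
z=np.load('top.npz');p,d=z['p'],z['d']
cv2.imwrite('pics/top2.png',cv2.resize(p[150:280,240:410],None,fx=4.6,fy=4.6,interpolation=cv2.INTER_CUBIC))
def s(n,u,v,z): print(n,pt('top',u,v,z=z).round(1))
f=1/1.42857
for n,u,v,zz in[('axis',428.5,322,45),('orange',412,278,48),('blue',464.5,289,48),('handle',436.5,236,87),('btnM',521,351,22),('big',554,248,30),('small',568.5,344,18),('clip',354,363,20),('fit',548,301,17),('knob',317,294,20),('spig',411,396,20),('edge',605,178,0),('edgeL',205,188,0)]: s(n,u*f,v*f,zz)
H=cv2.cvtColor(p,cv2.COLOR_BGR2HSV)
for n,lo,hi in[('orange',(6,130,120),(20,255,255)),('green',(45,120,60),(80,255,255)),('red',(0,150,80),(4,255,255)),('blue',(105,120,60),(125,255,255))]:
    m=cv2.inRange(H,lo,hi);k,l,st,c=cv2.connectedComponentsWithStats(m)
    for i in range(1,k):
        if 8<st[i,4]<900 and 130<c[i][1]<290: print(n,st[i],c[i].round(1))
E
```

```text
axis [ 497.5 -145.6   45. ]
orange [ 565.3 -122.4   48. ]
blue [ 546.2 -201.7   48. ]
handle [ 620.5 -159.7   87. ]
btnM [ 451.6 -287.3   22. ]
big [ 610.  -344.8   30. ]
small [ 460.9 -361.7   18. ]
clip [439.5 -29.8  20. ]
fit [ 528.8 -333.9   17. ]
knob [548.6  26.5  20. ]
spig [ 387.  -116.4   20. ]
edge [ 730.1 -440.5    0. ]
edgeL [731.4 210.9   0. ]
orange [309 160   3   9  10] [310.3 163.7]
green [237 246  21  16 295] [247.2 253.6]
red [302 161   3   6  14] [303.  163.5]
red [308 161   3   7  11] [309.  163.8]
```

View pics/top2.png

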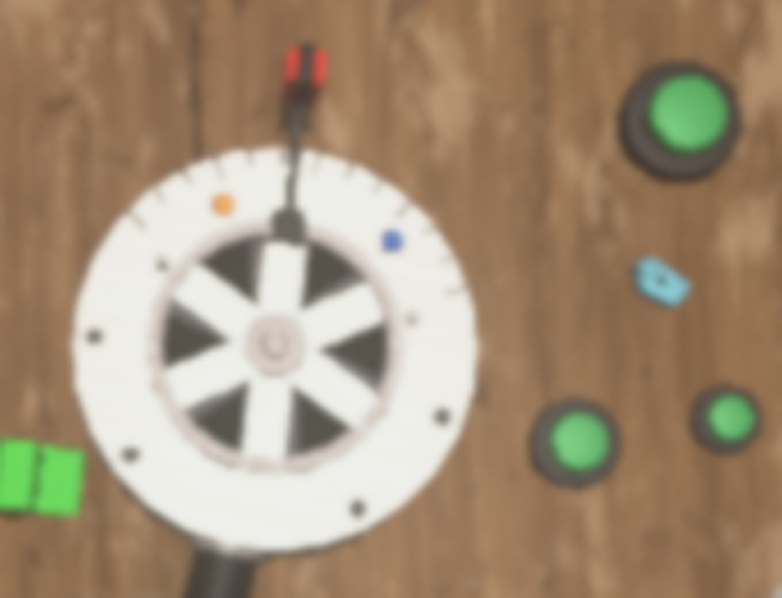

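The crop gives orange at (223,204), flange centre at (275,350.5), arm from (291,205) to (296,145), handle top at (306,60), and the middle button top at (582,441).

```bash
python3 - <<'E'
from h import *
c=lambda u,v,z: pt('top',240+u/4.6,150+v/4.6,z=z)
A=c(275,350.5,45);O=c(223,204,48);h=c(306,60,87);a1=c(291,205,56);a2=c(296,145,56);B=c(582,441,22);hs=c(575,443,12);sp=c(222,590,30)
an=lambda P:np.arctan2(P[1]-A[1],P[0]-A[0])
for n,P in dict(A=A,O=O,h=h,a1=a1,a2=a2,B=B,hs=hs,sp=sp).items(): print(n,P.round(1),an(P).round(4),np.hypot(*(P-A)[:2]).round(1))
t=an(O)
print('handle target',A[:2]+127*np.array([np.cos(t),np.sin(t)]))
print([ (c(73,350,45)-c(477,350,45)).round(1), (c(275,148,45)-c(275,553,45)).round(1)])
E
```

```text
A [ 495.8 -145.2   45. ] 0.0 0.0
O [ 565.8 -122.6   48. ] 0.3128 73.6
h [ 625.1 -161.9   87. ] -0.1284 130.4
a1 [ 563.1 -154.4   56. ] -0.1351 68.0
a2 [ 591.7 -157.6   56. ] -0.1284 96.8
B [ 451.1 -291.3   22. ] -1.8675 152.7
hs [ 450.8 -289.6   12. ] -1.8724 151.2
sp [ 384.7 -117.5   30. ] 2.8968 114.5
handle target [ 616.61002224 -106.12676803]
[array([  4.7, 190. ,   0. ]), array([191.6,  -5.7,   0. ])]
```

Emit:
{"api": "send_rows", "payload": {
  "steps": [
    [[2.67,2.81,0,0,0],[2.67,2.81,0,0,0],[2.67,2.81,0,0,0],[2.67,2.81,0,0,0],[2.67,2.81,0,0,0],[2.67,2.81,0,0,0],[2.67,2.81,0,0,0],[2.67,2.81,0,0,0],[2.67,2.81,0,0,0],[2.67,2.81,0,0,0]]
  ]
}}

```text
clock: 0.93
position: [340.8, 262.8, 224.9]
ee_rot: [0.994, -0.109, -0.001, 0.005]
contact_force: [1.3, 0.9, -1.3]
gripper_width: -0.1
```

Emit:
{"api": "send_rows", "payload": {
  "steps": [
    [[2.67,2.81,0,0,0],[2.67,2.81,0,0,0],[2.67,2.81,0,0,0],[2.67,2.81,0,0,0],[2.67,2.81,0,0,0],[2.67,2.81,0,0,0],[2.67,2.81,0,0,0],[2.67,2.81,0,0,0],[2.67,2.81,0,0,0],[2.67,2.81,0,0,0]]
  ]
}}

```text
clock: 1.77
position: [544.3, -89.2, 226.6]
ee_rot: [0.994, -0.108, -0.002, 0.005]
contact_force: [1.0, 1.1, 0.4]
gripper_width: 0.1
```

Emit:
{"api": "send_rows", "payload": {
  "steps": [
    [[2.25,2.2,0,0,0],[2.25,2.2,0,0,0],[2.25,2.2,0,0,0],[2.25,2.2,0,0,0],[0,0,0,0.09,0],[0,0,0,0.09,0],[0,0,3,0,0],[0,0,3,0,0],[0,0,0,0,0]]
  ]
}}

```text
clock: 2.52
position: [616.6, -211.5, 158.5]
ee_rot: [0.978, -0.208, -0.005, 0.005]
contact_force: [-1.3, 0.2, -0.7]
gripper_width: -0.4
```

Emit:
{"api": "send_rows", "payload": {
  "steps": [
    [[-0.5,-0.4,2.5,0,0],[-0.5,-0.4,2.5,0,0],[0,0,2.5,0,0],[0,0,2,0,0],[0,0,0.5,0,0],[0,0,0,0,0],[0,0,0,0,0]]
  ]
}}

```text
clock: 3.1
position: [612.3, -201.6, 60.5]
ee_rot: [0.978, -0.207, -0.003, 0.007]
contact_force: [-0.9, 0.2, 0.9]
gripper_width: 0.0
```

```bash
python3 - <<'E'
from h import *
print(arm.read_state()['position'])
P,_=grab('scene');q=proj('scene',[[600,-150,60]])[0].astype(int);print(q)
x,y=q-[60,50]
T,_=grab('top');r=proj('top',[[590,-150,60]])[0].astype(int);print(r)
X,Y=r-[60,50]
cv2.imwrite('pics/a.png',np.hstack([cv2.resize(P[y:y+100,x:x+100],(400,400),interpolation=2),cv2.resize(T[Y:Y+100,X:X+100],(400,400),interpolation=2)]))
E
```

```text
[ 612.31342832 -201.63769525   60.49169105]
[312 217]
[300 182]
```

View pics/a.png

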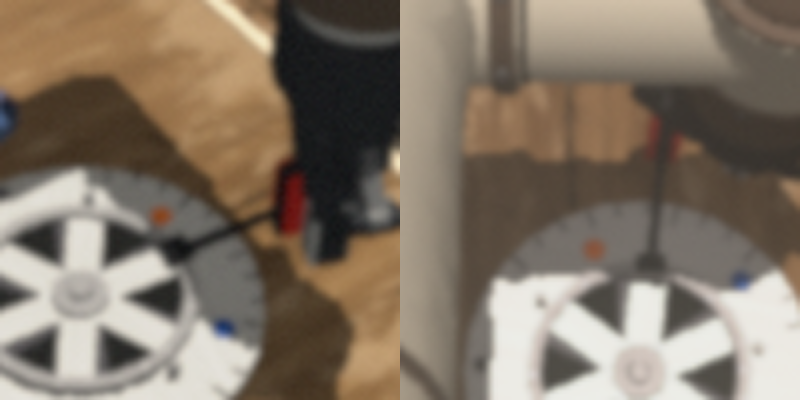

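Emit:
{"api": "send_rows", "payload": {
  "steps": [
    [[-0.03,-0.5,0.2,-0.04,0],[-0.03,-0.5,0.2,-0.04,0],[-0.03,-0.5,0.2,-0.04,0],[-0.03,-0.5,0.2,-0.04,0],[-0.02,-0.5,0,-0.04,0],[-0.02,-0.5,0,-0.04,0],[-0.02,-0.5,0,-0.04,0],[0,0,0,0,0]]
  ]
}}

```text
clock: 3.87
position: [628.3, -169.5, 66.9]
ee_rot: [0.998, -0.062, 0.008, 0.008]
contact_force: [-0.7, -0.4, -0.4]
gripper_width: -0.1
```

Emit:
{"api": "send_rows", "payload": {
  "steps": [
    [[-0.3,-0.45,0.5,-0.03,0],[-0.3,-0.45,0.5,-0.03,0],[-0.2,-0.45,0.5,-0.03,0],[-0.1,-0.45,0.4,-0.03,0],[0,0,0,0,0]]
  ]
}}

```text
clock: 4.28
position: [623.8, -151.2, 51.1]
ee_rot: [1.0, 0.003, 0.013, 0.009]
contact_force: [0.2, -0.6, 0.3]
gripper_width: 0.2
```

```bash
cat > look.py <<'E'
from h import *
import sys
P,_=grab('scene');x,y=np.array([312,217])-[60,50]
T,_=grab('top');X,Y=np.array([300,182])-[60,50]
cv2.imwrite(sys.argv[1],np.hstack([cv2.resize(P[y:y+100,x:x+100],(400,400),interpolation=2),cv2.resize(T[Y:Y+100,X:X+100],(400,400),interpolation=2)]))
E
python3 look.py pics/b.png
```

```text
(no output)
```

View pics/b.png

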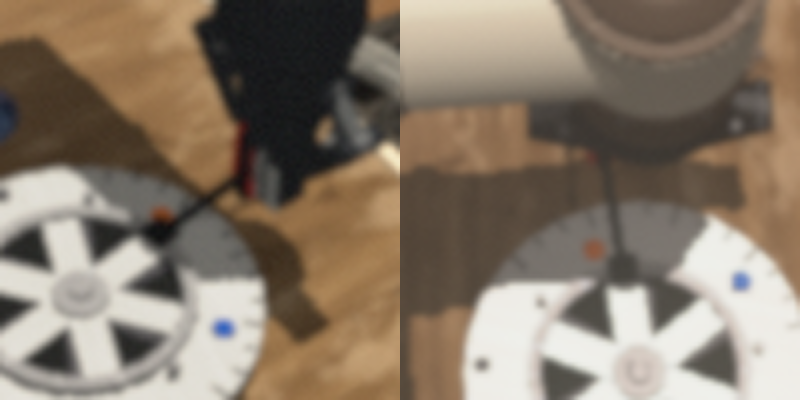

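```bash
python3 - <<'E'
from h import *
A=np.array([495.8,-145.2])
for u,v in[(217,250),(207,165)]:
    P=pt('top',240+u/4,132+v/4,z=56)[:2]-A;print(P,np.arctan2(P[1],P[0]))
s=arm.read_state();P=s['position'][:2]-A;print(s['position'],np.arctan2(P[1],P[0]),np.hypot(*P))
E
```

```text
[67.95508587 10.29469746] 0.15034945186849297
[114.96016882  14.40832994] 0.12468309012395867
[ 623.89549844 -151.53988978   51.38098976] -0.04945310893612902 128.2522940238204
```

Emit:
{"api": "send_rows", "payload": {
  "steps": [
    [[-0.05,-0.45,0.1,-0.03,0],[-0.05,-0.45,0.1,-0.03,0],[-0.05,-0.45,0.1,-0.03,0],[-0.05,-0.4,0.1,-0.02,0],[0,0,0,0,0]]
  ]
}}

```text
clock: 4.8
position: [621.9, -133.3, 47.4]
ee_rot: [0.998, 0.063, 0.013, 0.01]
contact_force: [0.2, -1.0, 1.3]
gripper_width: -0.1
```

```bash
python3 - <<'E'
from h import *
A=np.array([495.8,-145.2])
s=arm.read_state();P=s['position'][:2]-A;print(s['position'],s['ee_rot'],np.arctan2(P[1],P[0]),np.hypot(*P))
T,_=grab('top');S,_=grab('scene')
cv2.imwrite('pics/c.png',np.hstack([cv2.resize(S[180:260,262:342],(400,400),interpolation=2),cv2.resize(T[152:232,260:340],(400,400),interpolation=2)]))
E
```

```text
[ 621.87876474 -133.30806914   47.43312123] [0.99788311 0.06291489 0.01278791 0.01036789] 0.09404321406746113 126.63835492232707
```

View pics/c.png

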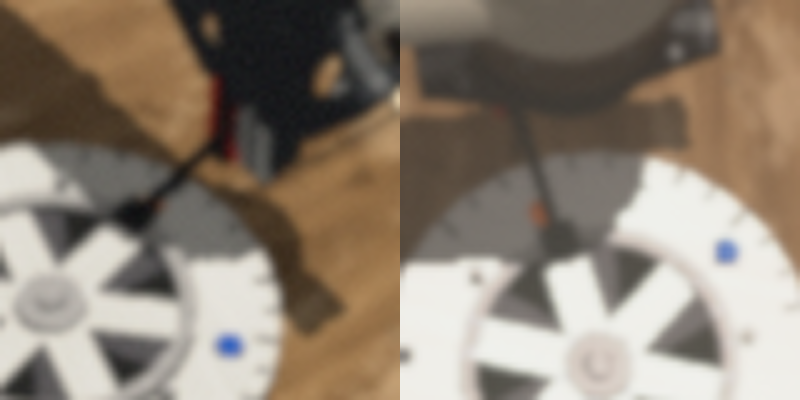

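Emit:
{"api": "send_rows", "payload": {
  "steps": [
    [[0,-0.2,0,-0.01,0],[0,-0.15,0,-0.01,0],[0,0,0,0,0]]
  ]
}}

```text
clock: 5.15
position: [621.4, -130.1, 47.3]
ee_rot: [0.997, 0.073, 0.013, 0.01]
contact_force: [0.4, -0.4, 1.4]
gripper_width: 0.2
```

Emit:
{"api": "send_rows", "payload": {
  "steps": [
    [[0,2,0,0,0],[0,3,0,0,0],[0,3,-2,0,0],[0,3,-3,0,0],[-1,3,-3,0,0],[-2,3,-3,0,0],[-3,2.5,0,0,0],[-3,2.5,0,0,0],[-3,0,0,0,0]]
  ]
}}

```text
clock: 5.9
position: [535.6, -364.4, 155.4]
ee_rot: [0.997, 0.078, 0.01, 0.009]
contact_force: [1.3, 0.3, 1.1]
gripper_width: -0.1
```

```bash
python3 - <<'E'
from h import *
T,_=grab('top');S,_=grab('scene')
cv2.imwrite('pics/d.png',np.hstack([cv2.resize(S[190:250,272:332],(400,400),interpolation=2),cv2.resize(T[152:212,260:320],(400,400),interpolation=2)]))
E
```

```text
(no output)
```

View pics/d.png

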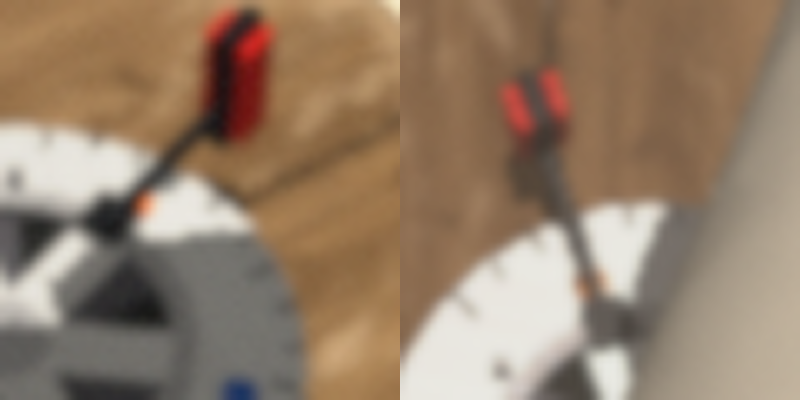

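```bash
python3 - <<'E'
from h import *
A=np.array([495.8,-145.2])
T=np.load('top.npz')['p']; g=T.astype(float).sum(2)
for v in range(183,196):   # arm over white flange: darkness-weighted column
    r=g[v,278:297]; w=np.clip(np.percentile(r,75)-60-r,0,None); u=278+(w*np.arange(19)).sum()/w.sum()
    P=pt('top',u,v,z=55)[:2]-A; print(v,round(u,2),P.round(1),np.arctan2(P[1],P[0]).round(3))
for u,v,z in[(536,73,87),(592,284,56),(570,225,56)]:
    P=pt('top',260+(u-400)/6.667,152+v/6.667,z=z)[:2]-A;print(P.round(1),np.arctan2(P[1],P[0]).round(3),np.hypot(*P))
# predicted arm lines
for th in(.28,.313,.345): print(th,proj('top',[[A[0]+r*np.cos(th),A[1]+r*np.sin(th),56] for r in(62,73.6,90,105)]).round(1).tolist(),'scene',proj('scene',[[A[0]+r*np.cos(th),A[1]+r*np.sin(th),56] for r in(65,73.6,100)]).round(1).tolist())
print('orange scene',proj('scene',[565.8,-122.6,48]),arm.read_state()['ee_rot'])
E
```

```text
183 282.36 [94.1 35.3] 0.359
184 282.23 [91.9 35.7] 0.371
185 282.23 [89.7 35.7] 0.379
186 282.47 [87.5 35.3] 0.383
187 283.55 [85.2 33. ] 0.369
188 285.45 [82.9 28.9] 0.336
189 286.78 [80.6 26.1] 0.313
190 287.88 [78.4 23.8] 0.295
191 288.76 [76.1 21.9] 0.281
192 289.32 [73.9 20.8] 0.274
193 289.68 [71.7 20.1] 0.273
194 289.98 [69.5 19.5] 0.273
195 290.42 [67.2 18.6] 0.27
[131.   38.5] 0.286 136.54221181801867
[68.  22.1] 0.314 71.53657323047364
[87.7 28.7] 0.316 92.26013153561509
0.28 [[291.2, 198.4], [289.6, 193.4], [287.3, 186.2], [285.2, 179.8]] scene [[289.8, 221.2], [292.3, 218.8], [299.7, 211.6]]
0.313 [[290.3, 198.7], [288.5, 193.7], [286.0, 186.7], [283.7, 180.3]] scene [[289.0, 220.7], [291.3, 218.3], [298.4, 210.9]]
0.345 [[289.4, 199.0], [287.5, 194.1], [284.7, 187.1], [282.2, 180.8]] scene [[288.2, 220.3], [290.4, 217.8], [297.2, 210.3]]
orange scene [[291.26366163 220.76170136]] [0.99699116 0.07683733 0.00736035 0.00710412]
```

```bash
python3 - <<'E'
from h import *
A=np.array([495.8,-145.2])
for n,(lu,lv) in dict(top=(412,278),scene=(418,316)).items():
    I=cv2.imread(f'pics/{n}1.png').astype(float); b=I[lv-11:lv+12,lu-11:lu+12]
    w=np.clip(b[...,2]-b[...,0]-45,0,None); yy,xx=np.mgrid[lv-11:lv+12,lu-11:lu+12]
    u,v=(w*xx).sum()/w.sum(),(w*yy).sum()/w.sum()
    u,v=(u+.5)/1.42857-.5,(v+.5)/1.42857-.5
    P=pt(n,u,v,z=48)[:2]-A; print(n,'orange',(round(u,2),round(v,2)),P.round(1),np.arctan2(P[1],P[0]).round(4))
    fr=np.mean([optics.get_image(n)[0].astype(np.float32) for _ in range(4)],0).sum(2)
    th=np.linspace(.18,.45,109)
    for r in(64,80,83,86,89,92):
        q=proj(n,[[A[0]+r*np.cos(t),A[1]+r*np.sin(t),56] for t in th]).astype(np.float32)
        s=cv2.remap(fr,q[:,:1],q[:,1:],1).ravel(); i=s.argmin(); base=np.percentile(s,80)
        k=(abs(th-th[i])<.07); w=np.clip((base+s[i])/2-s,0,None)*k
        print('  r',r,'min',th[i].round(3),'cen',((w*th).sum()/w.sum()).round(3),int(s[i]),int(base))
E
```

```text
top orange (np.float64(288.11), np.float64(193.95)) [70.9 23.4] 0.3191
  r 64 min 0.33 cen 0.319 276 346
  r 80 min 0.328 cen 0.323 345 685
  r 83 min 0.315 cen 0.322 350 688
  r 86 min 0.328 cen 0.321 338 681
  r 89 min 0.318 cen 0.318 328 675
  r 92 min 0.325 cen 0.318 330 665
scene orange (np.float64(292.17), np.float64(220.1)) [72.7 23. ] 0.3063
  r 64 min 0.26 cen 0.278 86 313
  r 80 min 0.282 cen 0.284 221 655
  r 83 min 0.282 cen 0.28 220 626
  r 86 min 0.277 cen 0.28 218 582
  r 89 min 0.29 cen 0.283 205 511
  r 92 min 0.292 cen 0.291 181 427
```

The arm's centre and the orange centre agree to 0.001 rad in the top view, so the lever is set. Next is the button.

Emit:
{"api": "send_rows", "payload": {
  "steps": [
    [[-1.75,-2.05,0,0,0],[-1.75,-2.05,0,0,0],[-1.75,-2.05,0,0,0],[-1.75,-2.05,0,0,0],[0,0,2,0,0],[0,0,3,0,0],[0,0,2,0,0],[0,0,0,0,0]]
  ]
}}

```text
clock: 7.07
position: [458.3, -285.5, 80.1]
ee_rot: [0.996, 0.084, 0.011, 0.01]
contact_force: [-0.6, 1.0, -0.7]
gripper_width: -0.0
```

Emit:
{"api": "send_rows", "payload": {
  "steps": [
    [[-0.4,0.2,1.5,0,0],[-0.4,0.15,1.5,0,0],[0,0,1,0,0],[0,0,0,0,0],[0,0,0,0,0]]
  ]
}}

```text
clock: 7.48
position: [456.6, -290.9, 41.3]
ee_rot: [0.996, 0.087, 0.013, 0.011]
contact_force: [0.1, -0.3, 1.5]
gripper_width: 0.1
```

Emit:
{"api": "send_rows", "payload": {
  "steps": [
    [[-0.4,0,0.7,0,0],[-0.3,0,0.7,0,0],[0,0,0,0,0],[0,0,0,0,0]]
  ]
}}

```text
clock: 7.82
position: [452.2, -292.9, 28.6]
ee_rot: [0.996, 0.088, 0.015, 0.012]
contact_force: [0.0, -0.1, -0.6]
gripper_width: -0.2
```

```bash
python3 - <<'E'
from h import *
s=arm.read_state();print(s['position'],s['contact_force'])
S,_=grab('scene');q=proj('scene',[451,-290,22])[0].astype(int)
cv2.imwrite('pics/e.png',cv2.resize(S[q[1]-50:q[1]+40,q[0]-45:q[0]+45],(540,540),interpolation=2))
E
```

```text
[ 452.22609375 -292.91754558   28.63099606] [ 0.00731285 -0.08863405 -0.60687172]
```

View pics/e.png

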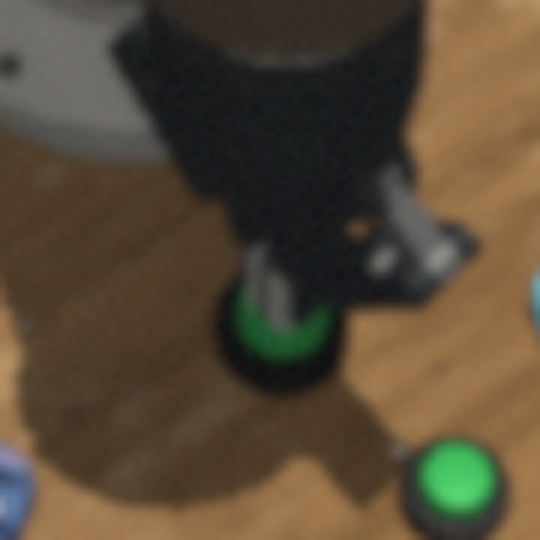

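The fingertips, at about (275,310), sit over the middle button. Now I press.

Emit:
{"api": "send_rows", "payload": {
  "steps": [
    [[-0.05,-0.1,0.4,0,0],[0,-0.05,0.4,0,0],[0,0,0.4,0,0],[0,0,0.3,0,0],[0,0,0.3,0,0]]
  ]
}}

```text
clock: 8.28
position: [452.5, -292.2, 15.4]
ee_rot: [0.996, 0.089, 0.015, 0.013]
contact_force: [-10.5, 10.4, 39.5]
gripper_width: 0.2
```

z is 15.4 with 40 N, well above the 5 N spring, so the button is on its stop. Releasing straight up.

Emit:
{"api": "send_rows", "payload": {
  "steps": [
    [[0,0,-0.5,0,0],[0,0,-1.5,0,0],[0,0,-3,0,0],[0,0,-3,0,0],[0,0,-3,0,0],[0,0,-3,0,0],[-2,2,-1,0,0],[-3,2,0,0,0],[-3,2,0,0,0],[-3,2,0,0,0]]
  ]
}}

```text
clock: 9.12
position: [358.3, -387.6, 173.4]
ee_rot: [0.995, 0.096, 0.019, 0.016]
contact_force: [0.8, -0.9, -2.0]
gripper_width: 0.2
```

Emit:
{"api": "send_rows", "payload": {
  "steps": [
    [[-3,2,0,0,0],[0,0,0,0,0],[0,0,0,0,0],[0,0,0,0,0]]
  ]
}}

```text
clock: 9.45
position: [326.8, -417.7, 172.1]
ee_rot: [0.995, 0.092, 0.019, 0.016]
contact_force: [0.7, 0.5, -0.5]
gripper_width: 0.1
```

```bash
python3 - <<'E'
from h import *
A=np.array([495.8,-145.2])
T,_=grab('top');S,_=grab('scene');fr=T.astype(np.float32).sum(2)
th=np.linspace(.18,.45,109)
for r in(80,83,86,89,92):
    q=proj('top',[[A[0]+r*np.cos(t),A[1]+r*np.sin(t),56] for t in th]).astype(np.float32)
    s=cv2.remap(fr,q[:,:1],q[:,1:],1).ravel();i=s.argmin();w=np.clip((np.percentile(s,80)+s[i])/2-s,0,None)*(abs(th-th[i])<.07);print(((w*th).sum()/w.sum()).round(3))
d=np.load('top.npz')['d']; 
for n,P in dict(btn=(451,-290.5,22),hous=(451,-272,12)).items():
    u,v=proj('top',P)[0].round().astype(int);print(n,pt('top',u,v,d=float(np.median(d[v-1:v+2,u-1:u+2]))).round(1))
cv2.imwrite('pics/f.png',np.hstack([cv2.resize(S[170:350,200:400],(400,360)),cv2.resize(T[140:280,215:415],(400,280),interpolation=2)[:360] if 0 else cv2.resize(T[130:310,215:415],(400,360))]))
print(arm.read_state()['position'])
E
```

```text
0.323
0.322
0.321
0.318
0.318
btn [ 423.4 -211.1  477.2]
hous [ 451.9 -271.7   13.2]
[ 327.5308783  -417.16188877  172.18297615]
```

View pics/f.png

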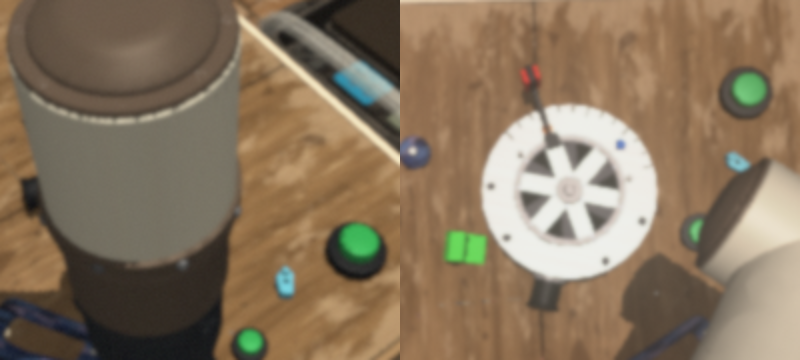

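The lever is still over orange at (545,130), and the knob, fitting and clip are where they were. The arm half-hides the button, so I'll check its height on the visible part and hand in.

```bash
python3 - <<'E'
from h import *
d=np.load('top.npz')['d']
for y in(-279,-281,-283,-285):
    u,v=proj('top',(450,y,22))[0].round().astype(int);print(y,pt('top',u,v,d=float(d[v,u])).round(1))
print(job.job_done())
E
```

```text
-279 [ 448.9 -279.    22.4]
-281 [ 451.1 -281.4   21.5]
-283 [ 450.8 -282.9   25.9]
-285 [ 424.2 -210.7  464.8]
the job is handed in; nothing more can be done
None
```

The lever is set on the orange mark, the green fan button was pressed and has sprung back, and the job is handed in, finished at about 10 s of the 58 s.

- **Lever:** I pushed it round from the right with shut fingertips. In the last top view its arm lies at about 0.320 rad, and the orange mark at 0.319 rad. The oblique scene camera put the arm about 0.024 rad (1.8 mm) to the right. I put that down to it seeing the arm's side face and trusted the top view.
- **Fan button:** I pressed the middle-sized button until the fingertips were at z = 15.4 mm, with about 40 N. That is below its fully-down height of 16 mm and far over the 5 N spring, so it reached its stop. I then lifted straight up. The part still visible to the camera read 21.5 to 22.4 mm high, so it is up again; one further reading, 25.9 mm, was at the arm's edge.
- **Rest of the scene:** The arm pose did not change after the press, and the knob, fitting and clip look unmoved. The robot was clear of everything when I handed in.

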